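Unlock the tool case and hold the key turned

ROBOT

A 6-joint arm with a two-finger parallel gripper is mounted at the origin on the work surface. World frame = base frame: x ahead of the robot, y to its left, z up, the work surface at z = 0. Lengths are in mm, angles in rad, forces in N, time in s.
With the tool pointing down it reaches from about 275 to 750 mm from the base axis. Payload 10.2 kg.
Tool frame: the origin (TCP) lies between the finger pads; the fingertips stand 14 mm ahead of it and the grasp point (between the pads) lies 5 mm behind it (tip_reach is the distance from the TCP to the fingertips, in mm); z points along the fingers, y is the line along which they close (so a half turn about z gives the same grasp; the last joint's range is limited). The gripper opens to 85 mm and grips with 20 to 120 N. Pads are 22 mm wide; open, the fingers measure 114 mm over their backs; the gripper's body (76 mm by 85 mm) begins 54 mm behind the grasp point. The pads swing forward as they close: fully open they stand 13 mm farther back than shut.
Start: joints at [0.921, 0.313, 1.498, -0, 1.331, -0.223], TCP at [217.342, 477.905, 209.094] pointing down, gripper open.
Joint ranges: [-2.94, 2.94], [-0.97, 2.17], [0.19, 2.56], [-1.23, 4.37], [0.02, 3.11], [-2.88, 2.88]. Speed limits (rad/s): [2.39, 2.39, 3.01, 3.14, 3.14, 3.14].

INTERFACE

Orientations are given as a unit quaternion [w, x, y, z].
In Python, from rig import * gives the robot as it stands.
- The arm moves only by the tool arm_command, never from a script. Its argument "steps" is a list that holds one entry, the list of rows, each a list of 7 numbers: the opening, from 0 (shut) to 1 (fully open), then the shift along the tool's x, y, z each as a share of 0.05 m, from -1 to 1, then the turn, a rotation vector about the tool's x, y, z each as a share of 0.15 rad, from -1 to 1. A call has 1 to 8 rows; each row shifts and turns the commanded pose from where the row before left it, along the tool's axes as they then stand; what a row does not reach is not made up. A row lasts 1/8 s, in which the tool goes at most 62.5 mm and 10.7 degrees, less where a joint would pass 70% of its speed; a pose out of reach is approached as far as the arm can. A call with a number of a shift or a turn outside -1 to 1 is refused whole. A call with a gripper value outside its range is refused whole. The fingers move at their own pace and stop on an object; "squeeze" is the grip in N (left out, the last holds). Time passes only in rows, so rows that do not move let the fingers close. It gives the time, the measured TCP pose, the force, the opening and the grip force at its end, in the units of the state.
- sense(): the state, without advancing time (a new reading comes with each control period).
- capture(name): name is "scene" or "top" or "wrist"; returns the picture (384x512x3 uint8, red, green, blue); there is no depth.
- get_calibration(name): a dict with "intrinsics" (3x3 intrinsics, pixels), "rvec" (rotation vector, rad) and "tvec" (3), from world to camera coordinates, as OpenCV has them; the wrist camera has in their place "T_tool_cam" (4x4, takes a point from camera to tool coordinates, whose origin is the TCP and whose axes are the flange's). Camera axes: x right, y down, z forward; pixel columns grow to the right and rows downward; lengths in mm; the calibration is good to about 2 mm. A picture is of the moment at which its call begins: read the wrist's pose just before it. get_calibration takes no time and is no camera call.
- finish_job(): hands the job in; it is judged then, once.
The state is a dict: "time_s": time; "joints": joint angles; "dq": joint speeds; "tau": joint torques, N m; "eef_pos": TCP position; "ee_rot": TCP orientation; "force": force on the tool from outside, world axes, zero at the start; "wrist_torque": the same for the moment, N m; "grip_width": opening from 0.0 (shut) to 1.0 (fully open); "grip_force": force on a finger pad.
Only numpy, scipy, OpenCV 4.12 (cv2) and the standard library are available. Lean on these libraries where they do the work, as an engineer would, in place of code of your own. Each camera call takes 0.05 s, during which the arm holds its last target. There are 200 camera calls.

TASK

Unlock the aluminium tool case: take the red-headed key out of its wooden block, push it fully home into the lock on the case's lid (its pins are sticky, so a little wiggle along the keyway helps where it catches), then turn it a full quarter turn clockwise. The lock springs back, so finish while still gripping the key and holding it turned. Leave the blue-headed key, the pump, the tray, the hex key and the brake lever where they are.

Things in the scene. Friction and masses are not known exactly. Their poses are not given: they have to be found in the camera images.
- key_red: The key to use: red plastic head, upright in a wooden block. Origin: centre of the shoulder's underside; z up through the head. Head 34 mm wide (along x), 10 mm thick (along y: grip here), z = 3 to 35 mm. Shoulder: disc of 17 mm diameter, z = 0 to 3 mm. Below it a round neck of 5.4 mm diameter down to z = -10 mm, then the blade. Same after a half turn about z. 50 g.
- key_tip (a point): Tip of the red key's blade, 34 mm below the key's origin; axes as the key's. The flat steel blade is 14 mm wide (along x) and 5 mm thick (along y), from z = 5 to 24 mm above this tip, with square lower corners; below them a round nose 10 mm wide and 5 mm thick leads in.
- key_blue: Another key of the same shape, with a blue head, standing in the other block. It stays there.
- block_a: Dark wooden block, fixed, 52 (x) x 42 (y) x 50 mm high, that holds the red key upright in a slot 16.4 x 6.8 mm through it (long side along x). Origin: centre of its underside. The key's shoulder rests on the block's top, the key's x along the block's x.
- block_b: The same block, holding the blue key.
- case: Aluminium tool case with black corners, fixed, 200 (x) x 280 (y) x 95 mm high. Origin: centre of its underside. On the lid's front edge (-x) are two press-button latches, 8 mm high, 88 mm left and right of the middle. The lock is a 42 mm brass square in the lid, 45 mm in front of (-x) the case's centre; its face is 3 mm above the lid.
- keyhole (a point): Centre of the keyway in the lock's face, 98 mm above the table; axes as the case's. Slot straight down, 17 mm long (along x), 6.2 mm wide (along y), mouth flared 1.5 mm each way; fixed face plate 7 mm thick, turning plug below. Fully home: the key's shoulder rests on the face, its origin at this point; only then is its neck in the plate so that it can turn.
- pins (a point): Inside the lock, 19 mm below the face; axes as the case's. Two sticky sprung pins stand 3.5 mm into the keyway: at its +x end 16 mm below the face, at its -x end 22 mm below. The blade's corners catch on them about 13 and 7 mm short of home. Shift the key 1.5 to 2 mm along the keyway away from that pin while pressing lightly, and it passes; pushed straight it takes twice the force, some 20 N.
- plug (a joint): Turning angle of the lock's plug: 0 at rest (keyway along the case's x), grows clockwise seen from above to a stop at 1.6. A spring (0.03 N m at rest to 0.13 N m at the stop) turns it back. The key has about 0.12 rad of play in it.
- pump: Black bicycle hand pump, 34 mm thick and about 280 mm long, lying on the table left of the case. Origin under the barrel's middle.
- tray: Green ceramic tray, 100 x 140 x 22 mm, with three black valve caps in it. Origin: centre of its underside.
- hexkey: Steel L-shaped hex key, 110 x 38 mm, 7 mm thick, lying flat on the table. Origin: under the middle of the long arm.
- brake_lever: Chrome brake lever with a black clamp, about 165 mm long and 22 mm high, lying on the table right of the case. Origin: underside, near its middle.

How it is judged:
By the outcome, as a careful person would: the job done as asked, in the order asked, and still so for the second after the job is handed in, while the arm keeps its last pose, push and grip.
It also fails if it takes over 45 s, if anything falls off the work surface, if the arm or the gripper's body presses on something with over 40 N, if the wrist force passes 120 N, or if a joint passes its speed limit or range.

## Working session

There is one attempt and no reset: what is moved stays moved. The work goes in short steps, Python scripts to look and compute and a tool call to move; the robot and the scene stay as the last step left them, time stands still between calls to the robot, and variables do not carry over. Pictures are saved under pics/ and viewed, at most 10 in all, crops included, and the job is handed in when it is done.

Besides the shell and the picture viewer there is one more tool, called after "Call:" as name([rows], argument=value, ...), one row to a line, values as JSON. arm_command: Moves the arm, as the interface text tells. Its arguments: {"type":"object","properties":{"steps":{"type":"array"},"squeeze":{"type":"number"}},"required":["steps"]}

```bash
mkdir -p pics
python3 - <<'E'
from rig import *
import cv2
s=sense(); print({k:(v if not hasattr(v,'tolist') else v.tolist()) for k,v in s.items()})
a=capture("scene"); b=capture("top")
cv2.imwrite("pics/s.png",a[:,:,::-1]); cv2.imwrite("pics/t.png",b[:,:,::-1])
for n in("scene","top","wrist"): print(n,get_calibration(n))
E
```

```text
{'time_s': 0.0, 'joints': [0.920611489834216, 0.3134226218126059, 1.4984157176660797, 2.5450417534277066e-05, 1.3309958914323103, -0.223454542144362], 'dq': [-0.002100267554971692, -0.0018076991739295483, 0.0006506916939863137, -0.0007117253114358119, 0.0006485962047556442, -0.001558719128233628], 'tau': [-7.223202601380763e-05, -41.226818561553955, -25.974377989768982, -0.00017041345017787535, 0.004102689272258431, 3.520728455441713e-05], 'eef_pos': [217.1563199207738, 477.6824255881474, 208.55714343051335], 'ee_rot': [-0.000273829482293198, 0.21175285200426125, 0.9773230500386246, -0.0005572689441340253], 'force': [-0.14672702210667346, -0.21282370677934212, 0.6764031969434418], 'wrist_torque': [0.02237493690898839, 0.07832685532431574, 0.039416894076051714], 'grip_force': 0.0, 'grip_width': 0.9993908081759659}
scene {'intrinsics': array([[374.21134123,   0.        , 254.52129498],
       [  0.        , 374.21134123, 189.66548759],
       [  0.        ,   0.        ,   1.        ]]), 'rvec': array([ 2.32565852,  0.60412981, -0.2616467 ]), 'tvec': array([-430.75262074,  -63.56170964, 1329.54124623])}
top {'intrinsics': array([[391.25706852,   0.        , 248.6063574 ],
       [  0.        , 391.25706852, 192.74369385],
       [  0.        ,   0.        ,   1.        ]]), 'rvec': array([ 2.18341646, -2.13585155,  0.19974885]), 'tvec': array([ 18.62259384, 482.74853998, 948.14109067])}
wrist {'intrinsics': array([[341.98797284,   0.        , 256.09438512],
       [  0.        , 341.98797284, 195.87525959],
       [  0.        ,   0.        ,   1.        ]]), 'T_tool_cam': array([[ 1.77711692e-03, -9.59644418e-01, -2.81210657e-01,
         7.29051089e+01],
       [ 9.99998162e-01,  1.90795274e-03, -1.91466923e-04,
         2.64288278e-01],
       [ 7.20276807e-04, -2.81209799e-01,  9.59646044e-01,
        -1.64653819e+02],
       [ 0.00000000e+00,  0.00000000e+00,  0.00000000e+00,
         1.00000000e+00]])}
```

View pics/s.png

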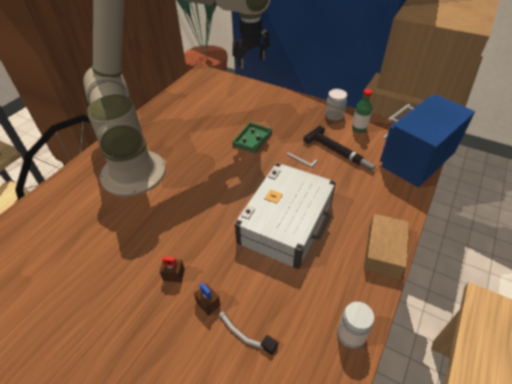

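View pics/t.png

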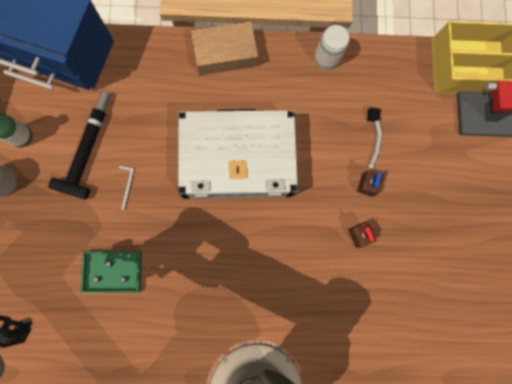

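Scene view: the red key is at about (171,263), the blue key at (207,292) and the lock at (272,197). Top view: the red key is at (366,234), the blue key at (376,179) and the brass lock at (238,170).

```bash
cat > h.py <<'E'
from rig import *
import cv2, numpy as np
from scipy.spatial.transform import Rotation as R
def cam(n,s=None):
    c=get_calibration(n)
    if n!="wrist":
        Rm=cv2.Rodrigues(c["rvec"])[0]; return c["intrinsics"],Rm.T,-Rm.T@c["tvec"]
    q=s["ee_rot"]; Rt=R.from_quat([q[1],q[2],q[3],q[0]]).as_matrix(); T=c["T_tool_cam"]
    return c["intrinsics"],Rt@T[:3,:3],Rt@T[:3,3]+np.array(s["eef_pos"])
def ray(c,uv,z):
    K,Rm,o=c; d=Rm@np.linalg.solve(K,[uv[0],uv[1],1]); return o+d*(z-o[2])/d[2]
def proj(c,p):
    K,Rm,o=c; q=K@(Rm.T@(np.array(p)-o)); return q[:2]/q[2]
def red(im):
    h=cv2.cvtColor(im,cv2.COLOR_RGB2HSV); return (((h[...,0]<8)|(h[...,0]>172))&(h[...,1]>170)&(h[...,2]>90)).astype(np.uint8)
def brass(im):
    h=cv2.cvtColor(im,cv2.COLOR_RGB2HSV); return ((h[...,0]>10)&(h[...,0]<28)&(h[...,1]>100)&(h[...,2]>120)).astype(np.uint8)
def big(m,n=4):
    k,l,st,ce=cv2.connectedComponentsWithStats(m); i=np.argsort(-st[1:,4])[:n]+1
    return [(st[j].tolist(),ce[j].round(1).tolist(),j) for j in i],l
def xyrect(l,j,c,z):
    "min-area rectangle of a blob cast on a plane"
    v,u=np.where(l==j); P=np.array([ray(c,p,z)[:2] for p in zip(u,v)],np.float32)
    return cv2.minAreaRect(P)
E
python3 - <<'E'
from h import *
for n in("top","scene"):
    im=cv2.imread(f"pics/{n[0]}.png")[:,:,::-1]; c=cam(n)
    for f,z in((red,83),(brass,98)):
        b,l=big(f(im))
        for st,ce,j in b[:4]:
            if st[4]>20: print(n,f.__name__,st,ce,ray(c,ce,z).round(1),xyrect(l,j,c,z))
E
```

```text
top red [492, 81, 20, 31, 523] [502.6, 96.7] [ 738.5 -611.7   83. ] ((740.9976806640625, -608.9939575195312), (49.45038604736328, 81.41734313964844), 85.27144622802734)
top red [361, 226, 14, 16, 130] [368.3, 233.6] [ 383.8 -256.3   83. ] ((383.2469787597656, -255.6479034423828), (38.06544876098633, 21.6430721282959), 23.79608917236328)
top brass [0, 0, 512, 384, 132826] [273.0, 204.9] [445.4 -26.5  98. ] ((514.715576171875, -12.8359375), (926.9672241210938, 1258.78466796875), 0.4462263584136963)
top brass [196, 241, 24, 20, 298] [207.1, 250.4] [336.8 124.   98. ] ((336.6369323730469, 123.94341278076172), (48.06971740722656, 34.85334777832031), 60.52115249633789)
top brass [229, 161, 18, 17, 285] [237.5, 169.0] [529.1  58.8  98. ] ((529.1616821289062, 58.799766540527344), (38.766265869140625, 40.31864547729492), 1.5971345901489258)
top brass [18, 71, 16, 7, 46] [25.4, 74.1] [748.8 575.6  98. ] ((749.2183837890625, 575.8279418945312), (38.45784378051758, 7.0629448890686035), 72.69794464111328)
scene red [162, 256, 15, 11, 113] [168.7, 260.6] [ 389.3 -265.5   83. ] ((389.5858459472656,
[... 240 characters left out ...]
5273)
scene brass [0, 64, 427, 320, 78072] [195.8, 256.5] [ 451.5 -228.    98. ] ((384.61126708984375, -48.35015869140625), (1261.294921875, 1160.100830078125), 83.33558654785156)
scene brass [445, 282, 67, 102, 5301] [482.3, 339.2] [1119.7  -99.7   98. ] ((1123.7767333984375, -98.50094604492188), (262.7986145019531, 114.49268341064453), 89.92076873779297)
scene brass [435, 0, 64, 37, 1875] [466.4, 15.4] [ 825.2 1671.4   98. ] ((806.6080322265625, 1712.9404296875), (292.4469299316406, 507.9520568847656), 1.1409953832626343)
scene brass [265, 190, 17, 13, 138] [273.1, 195.9] [528.7  55.2  98. ] ((529.0282592773438, 55.42914581298828), (39.56544876098633, 40.462318420410156), 2.13838529586792)
```

Call:
arm_command([
  [[1,-0.95,-0.53,0,0,0,0],[1,-0.95,-0.53,0,0,0,0],[1,-0.95,-0.53,0,0,0,0],[1,-0.95,-0.53,0,0,0,0],[1,-0.95,-0.53,0,0,0,0],[1,-0.95,-0.53,0,0,0,0],[1,-0.95,-0.53,0,0,0,0],[1,-0.95,-0.53,0,0,0,0]],
])

```text
time_s: 1.1
eef_pos: [476.2, 126.0, 208.9]
ee_rot: [-0.0, 0.212, 0.977, 0.0]
force: [0.7, 0.3, -0.1]
grip_width: 1.001
grip_force: 0.0
```

Call:
arm_command([
  [[1,-0.78,-0.42,0,0,0,0],[1,-0.78,-0.42,0,0,0,0],[1,0,0,0,0,0,-0.8],[1,0,0,0,0,0,-0.8],[1,0,0,0,0,0,-0.8],[1,0,0,0,0,0,-0.67],[1,0,0,0,0,0,0]],
])

```text
time_s: 1.98
eef_pos: [529.0, 57.1, 208.8]
ee_rot: [-0.0, -0.016, 1.0, 0.0]
force: [-0.1, -0.4, 0.6]
grip_width: 1.001
grip_force: 0.0
```

Run:
```python
from h import *
s=sense(); im=capture("wrist"); cv2.imwrite("pics/w1.png",im[:,:,::-1])
c=cam("wrist",s); print(s["time_s"],s["eef_pos"],s["joints"],s["force"]); np.savez("w1.npz",K=c[0],R=c[1],o=c[2])
```

```text
1.975 [528.96183867  57.11275684 208.80251153] [-1.12823299e-01  3.29017596e-01  1.47643943e+00  8.65080707e-06
  1.33679694e+00 -1.71640489e+00] [-0.07080525 -0.37709344  0.64953488]
```

View pics/w1.png

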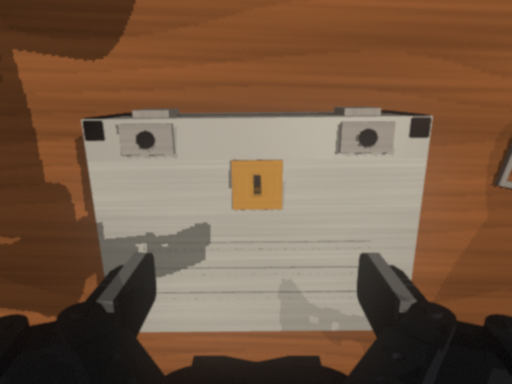

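The wrist picture shows the brass lock at about (257,185), with the dark keyway upright in it and the latches at (146,140) and (368,138).

Run:
```python
from h import *
d=np.load("w1.npz"); c=(d["K"],d["R"],d["o"]); im=cv2.imread("pics/w1.png")[:,:,::-1]
m=brass(im)[150:220,222:292]; M=np.zeros(im.shape[:2],np.uint8); M[150:220,222:292]=m
b,l=big(M,1); cs,_=cv2.findContours((l==b[0][2]).astype(np.uint8),cv2.RETR_EXTERNAL,cv2.CHAIN_APPROX_NONE)
F=np.zeros_like(M); cv2.drawContours(F,cs,-1,1,-1)
print("square",xyrect(F,1,c,98),b[0][0])
g=cv2.cvtColor(im,cv2.COLOR_RGB2GRAY); print(g[170:198,250:264])
# subpixel: weighted dark centroid in slot
w=np.clip(130-g[165:205,245:270].astype(float),0,None); v,u=np.mgrid[165:205,245:270]
ce=((u*w).sum()/w.sum(),(v*w).sum()/w.sum()); print(ce,ray(c,ce,98))
P=np.array([ray(c,p,98)[:2] for p in zip(u.ravel(),v.ravel())]); W=w.ravel(); C=np.cov(P.T,aweights=W); e,V=np.linalg.eigh(C); print(e,V[:,1])
# case lid corners yaw from black corners
```

```text
square ((527.4209594726562, 58.19445037841797), (42.03899383544922, 41.945194244384766), 1.9845577478408813) [231, 160, 52, 50, 2339]
[[138 138 139 138 139 139 140 138 139 139 139 139 137 138]
 [138 138 138 137 138 138 138 138 138 138 138 137 138 138]
 [138 137 137 137 137 135 137 136 136 138 138 136 139 138]
 [137 136 134 134 130 129 131 131 130 132 135 137 138 138]
 [137 136 132 124 114 114 117 117 115 120 127 134 138 138]
 [136 135 128 112  94  88  90  90  92  95 109 129 138 138]
 [137 134 125 104  77  67  66  68  68  76  97 123 137 138]
 [136 133 124 102  74  61  61  61  61  68  95 122 136 139]
 [137 133 124 102  73  61  59  60  61  69  94 122 136 138]
 [137 133 124 103  74  61  60  60  60  68  93 121 136 137]
 [136 131 123 102  73  62  61  60  60  66  90 119 135 138]
 [136 129 118 101  72  61  60  60  61  66  87 117 133 139]
 [135 132 119  99  72  61  60  59  61  65  86 115 132 135]
 [138 133 124 101  71  60  59  60  61  65  85 114 132 135]
 [137 135 127 105  72  60  60  60  59  64  86 115 132 136]
 [137 136 129 108  73  60  59  60  59  64  85 114 133 136]
 [137 135 131 110  75  62  64  66  64  66  84 113 131 138]
 [136 135 131 111  80  69  72  73  71  72  87 112 130 138]
 [137 136 131 113  83  76  78  79  77  78  92 112 128 136]
 [137 135 131 112  86  79  81  81  81  81  92 113 128 134]
 [136 134 130 112  85  77  80  80  78  80  92 112 128 136]
 [137 135 130 111  81  71  71  72  72  74  89 110 129 137]
 [136 134 131 111  80  69  70  70  70  74  87 112 129 137]
 [137 136 132 114  91  84  84  84  83  84  97 116 131 136]
 [137 134 132 121 105 103 103 104 104 107 114 124 132 136]
 [137 134 133 126 119 118 118 117 119 119 124 128 132 137]
 [136 133 130 130 126 125 126 126 126 126 128 129 133 137]
 [138 136 134 133 133 133 133 134 134 133 134 135 136 138]]
(np.float64(256.76308508185383), np.float64(184.05510721697024)) [526.5950753   58.42295609  98.        ]
[ 3.28833029 22.87890104] [-0.99800824 -0.06308372]
```

Call:
arm_command([
  [[1,0.44,-0.89,0,0,0,0],[1,0.44,-0.89,0,0,0,0],[1,0.44,-0.89,0,0,0,0],[1,0.44,-0.89,0,0,0,0],[1,0.44,-0.89,0,0,0,0],[1,0.44,-0.89,0,0,0,0],[1,0.44,-0.89,0,0,0,0],[1,0,0,0,0,0,0.95]],
])

```text
time_s: 3.02
eef_pos: [384.4, -261.8, 208.9]
ee_rot: [-0.0, 0.059, 0.998, -0.0]
force: [0.6, 0.8, -0.7]
grip_width: 0.997
grip_force: 0.0
```

Call:
arm_command([
  [[1,0,0,0,0,0,1],[1,0,0,0,0,0,1],[1,0,0,0,0,0,1],[1,0,0,0,0,0,1],[1,0,0,0,0,0,1],[1,0,0,0,0,0,1],[1,0,0,0,0,0,1],[1,0,0,0,0,0,1]],
])

```text
time_s: 4.03
eef_pos: [385.6, -259.4, 209.0]
ee_rot: [-0.0, 0.612, 0.791, 0.0]
force: [-0.4, -0.1, 0.7]
grip_width: 0.998
grip_force: 0.0
```

Call:
arm_command([
  [[1,0,0,0,0,0,1],[1,0,0,0,0,0,1],[1,0,0,0,0,0,1],[1,0,0,0,0,0,1],[1,0,0,0,0,0,1],[1,0,0,0,0,0,1],[1,0,0,0,0,0,1],[1,0,0,0,0,0,0.5]],
])

```text
time_s: 5.03
eef_pos: [385.7, -259.4, 209.1]
ee_rot: [-0.0, 0.939, 0.344, -0.0]
force: [-0.5, -0.3, -0.5]
grip_width: 1.001
grip_force: 0.0
```

Call:
arm_command([
  [[1,0,0,0,0,0,1],[1,0,0,0,0,0,0]],
])

```text
time_s: 5.28
eef_pos: [385.6, -259.4, 209.0]
ee_rot: [-0.0, 0.961, 0.275, -0.0]
force: [-0.0, -0.7, -0.7]
grip_width: 0.995
grip_force: 0.0
```

Run:
```python
from h import *
s=sense(); im=capture("wrist"); cv2.imwrite("pics/w2.png",im[:,:,::-1])
c=cam("wrist",s); print(s["time_s"],s["eef_pos"],s["joints"],s["force"]); np.savez("w2.npz",K=c[0],R=c[1],o=c[2])
b,l=big(red(im),2)
for st,ce,j in b: print(st,ce,ray(c,ce,85),xyrect(l,j,c,85))
```

```text
5.275 [ 385.6438536  -259.36374198  209.02562294] [-8.44984203e-01  1.79783458e-01  1.66904148e+00 -1.67693091e-05
  1.29295386e+00  1.68377921e-01] [-0.01589703 -0.69609488 -0.74080055]
[248, 158, 17, 44, 521] [256.0, 179.9] [ 385.46565512 -258.04665222   85.        ] ((385.37744140625, -258.1529846191406), (39.199283599853516, 11.243867874145508), 24.095945358276367)
```

View pics/w2.png

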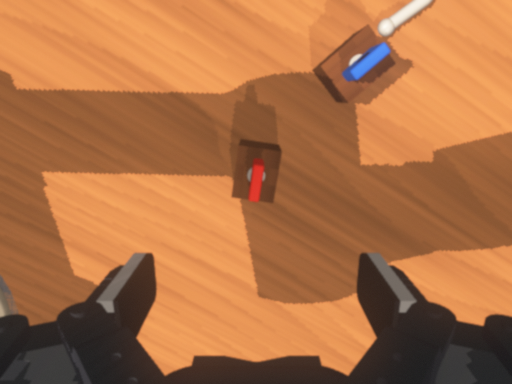

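The picture shows the red head at about (256,180) in its block, the blue key well apart at (368,60), and clear room for the fingers. I'll align to the head and look again from lower down.

Call:
arm_command([
  [[1,0,0,0.6,0,0,0.9],[1,-0.02,0,0.6,0,0,0],[1,0,0,0,0,0,0]],
])

```text
time_s: 5.7
eef_pos: [384.1, -259.1, 147.8]
ee_rot: [-0.002, 0.978, 0.211, -0.001]
force: [0.4, 0.6, -0.3]
grip_width: 1.004
grip_force: 0.0
```

Run:
```python
from h import *
s=sense(); im=capture("wrist"); cv2.imwrite("pics/w3.png",im[:,:,::-1])
c=cam("wrist",s); print(s["time_s"],s["eef_pos"],s["ee_rot"],s["joints"]); np.savez("w3.npz",K=c[0],R=c[1],o=c[2])
b,l=big(red(im),1)
for st,ce,j in b: print(st,ce,ray(c,ce,85),xyrect(l,j,c,85))
for r in range(st[1]-4,st[1]+st[3]+4):
    u=np.where(l[r]==j)[0]; print(r,im[r,int(ce[0])], (u[0],u[-1]) if len(u) else "")
x,y,w,h,_=st; cv2.imwrite("pics/w3c.png",cv2.resize(im[y-40:y+h+40,x-50:x+w+50,::-1],None,fx=4,fy=4,interpolation=cv2.INTER_NEAREST))
```

```text
5.7 [ 384.07571819 -259.08106876  147.81814289] [-1.67524522e-03  9.77568670e-01  2.10608184e-01 -9.39222523e-04] [-8.47191624e-01  2.41658272e-01  1.76196527e+00  1.79905905e-06
  1.14181025e+00  2.99209045e-01]
[250, 170, 16, 55, 788] [257.7, 197.5] [ 386.47950198 -257.85027306   85.        ] ((386.365234375, -257.8314208984375), (39.171443939208984, 10.564631462097168), 24.12861442565918)
166 [93 56 36] 
167 [92 56 34] 
168 [93 56 35] 
169 [99 54 35] 
170 [119  47  31] (np.int64(253), np.int64(262))
171 [137  42  30] (np.int64(252), np.int64(263))
172 [143  38  26] (np.int64(252), np.int64(264))
173 [145  39  28] (np.int64(251), np.int64(264))
174 [145  40  29] (np.int64(251), np.int64(264))
175 [146  39  28] (np.int64(251), np.int64(265))
176 [146  39  29] (np.int64(251), np.int64(265))
177 [146  39  29] (np.int64(251), np.int64(265))
178 [148  38  28] (np.int64(251), np.int64(265))
179 [163  42  31] (np.int64(251), np.int64(265))
180 [185  46  33] (np.int64(251), np.int64(265))
181 [205  49  38] (np.int64(250), np.int64(265))
182 [220  52  41] (np.int64(251), np.int64(265))
183 
[... 1428 characters left out ...]
1  44] (np.int64(250), np.int64(265))
213 [230  63  48] (np.int64(250), np.int64(265))
214 [230  63  48] (np.int64(250), np.int64(265))
215 [231  63  48] (np.int64(250), np.int64(264))
216 [231  63  47] (np.int64(250), np.int64(264))
217 [231  63  48] (np.int64(250), np.int64(264))
218 [231  63  48] (np.int64(250), np.int64(264))
219 [231  63  47] (np.int64(251), np.int64(264))
220 [231  65  49] (np.int64(251), np.int64(264))
221 [231  63  48] (np.int64(251), np.int64(264))
222 [231  64  49] (np.int64(251), np.int64(264))
223 [230  65  48] (np.int64(252), np.int64(263))
224 [228  83  54] (np.int64(253), np.int64(263))
225 [232 125  73] 
226 [238 151  87] 
227 [240 159  92] 
228 [241 159  92]
```

View pics/w3c.png

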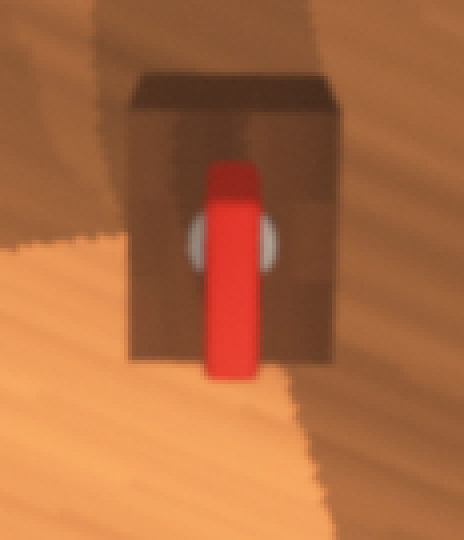

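The crop shows the bright top face of the head over rows 180–224.5, columns 250–265, square to the picture, and the darker end face above it. So the tool is aligned.

```bash
cat >> h.py <<'E'
def todelta(s,dw):
    q=s["ee_rot"]; return R.from_quat([q[1],q[2],q[3],q[0]]).as_matrix().T@np.array(dw)
E
python3 - <<'E'
from h import *
d=np.load("w3.npz"); c=(d["K"],d["R"],d["o"]); s=sense()
a,b=ray(c,(258,179.9),85),ray(c,(257.2,224.6),85); m=(a+b)/2
print(a,b,np.linalg.norm(a-b),m,np.degrees(np.arctan2(*(a-b)[1::-1])))
print("tool delta to key",todelta(s,m-np.array(s["eef_pos"])), R.from_quat(np.roll(s["ee_rot"],-1)).as_euler("xyz",degrees=True))
E
```

```text
[ 398.00108032 -252.82651463   85.        ] [ 368.02528891 -265.86734997   85.        ] 32.68962307586606 [ 383.01318461 -259.3469323    85.        ] 23.511235849789056
tool delta to key [-1.37873611 -1.04832498 64.27211245] [-1.79951500e+02  1.48895567e-02  2.43021149e+01]
```

Call:
arm_command([
  [[1,-0.03,-0.02,0.4,0,0,0],[1,0,0,0.5,0,0,0],[1,0,0,0.45,0,0,0],[1,0,0,0.23,0,0,0],[0,0,0,0,0,0,0],[0,0,0,0,0,0,0],[0,0,0,0,0,0,0],[0,0,0,0,0,0,0]],
], squeeze=100)

```text
time_s: 6.75
eef_pos: [383.2, -259.7, 70.5]
ee_rot: [0.0, 0.978, 0.21, 0.0]
force: [-0.3, 0.3, -0.4]
grip_width: 0.142
grip_force: 0.0
```

Call:
arm_command([
  [[0,0,0,0,0,0,0],[0,0,0,0,0,0,0],[0,0,0,0,0,0,0],[0,0,0,0,0,0,0]],
])

```text
time_s: 7.25
eef_pos: [383.0, -259.5, 70.1]
ee_rot: [-0.0, 0.978, 0.21, -0.0]
force: [-0.3, -1.0, 0.3]
grip_width: 0.006
grip_force: 0.0
```

The fingers closed on nothing, so I'm looking again.

Run:
```python
from h import *
s=sense(); im=capture("wrist"); cv2.imwrite("pics/w4.png",im[:,:,::-1]); t=capture("scene"); cv2.imwrite("pics/s4.png",cv2.resize(t[220:320,120:260,::-1],None,fx=5,fy=5))
print(s["grip_width"],s["grip_force"],s["eef_pos"],s["force"])
b,l=big(red(t),2); print(b)
```

```text
0.005515351175007111 0.0 [ 383.0035821  -259.51602638   70.06472057] [-0.29538078 -1.01212435  0.34942286]
[([162, 258, 14, 9, 76], [168.7, 261.7], np.int64(2)), ([364, 89, 8, 7, 51], [367.4, 92.0], np.int64(1))]
```

View pics/w4.png

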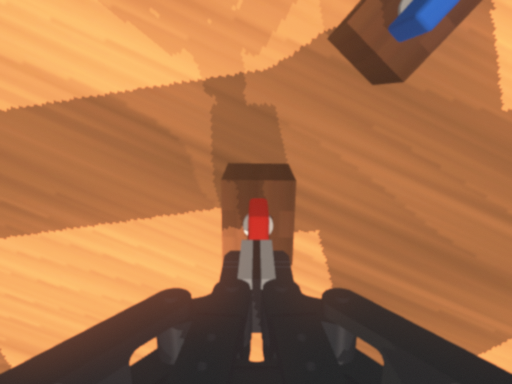

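The wrist picture shows the closed fingers at (257,250), apparently behind or above the head, which is still at (258,220). I'll check from the side.

View pics/s4.png

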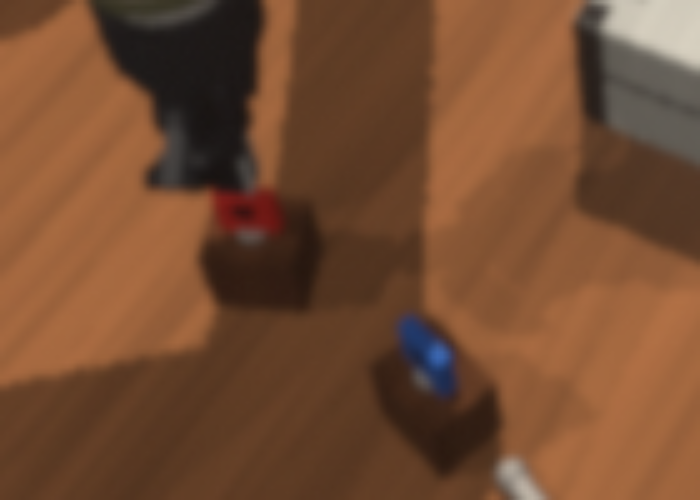

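Run:
```python
from h import *
s=sense(); c=cam("scene"); w=cam("wrist",s)
x=np.array([.913,.407,0])
for n,dz in(("tcp",0),("tip",-14)):
  for k in (-11,0,11): p=np.array(s["eef_pos"])+[0,0,dz]+k*x; print(n,k,proj(c,p).round(1),((proj(c,p)-[120,220])*5).round(),proj(w,p).round(1))
for k in(-17,17):
  for z in(53,85): p=np.array([383,-259.3,z])+k*x; print("key",k,z,proj(c,p).round(1),((proj(c,p)-[120,220])*5).round(),proj(w,p).round(1))
im=cv2.imread("pics/w4.png")[:,:,::-1]
for r in range(196,262,3): print(r,im[r,258],im[r,250])
print(tip_reach if 'tip_reach' in globals() else [k for k in globals() if 'tip' in k])
```

```text
tcp -11 [165.1 260.3] [225. 201.] [257.9 256.4]
tcp 0 [169.1 260.6] [246. 203.] [258.1 237.2]
tcp 11 [173.2 260.9] [266. 204.] [258.2 217.3]
tip -11 [166.1 263.1] [230. 216.] [257.8 245.3]
tip 0 [170.1 263.4] [250. 217.] [257.9 227.2]
tip 11 [174.1 263.7] [271. 219.] [258.1 208.6]
key -17 53 [164.2 263.5] [221. 218.] [257.3 252.4]
key -17 85 [161.8 256.9] [209. 185.] [257.6 281. ]
key 17 53 [176.5 264.5] [283. 222.] [257.7 196.4]
key 17 85 [174.5 257.9] [272. 189.] [258.1 215.9]
196 [105  63  43] [104  63  41]
199 [156  43  31] [128  55  38]
202 [162  44  33] [152  46  34]
205 [162  42  32] [156  46  34]
208 [163  42  34] [157  42  32]
211 [164  44  35] [158  42  31]
214 [164  43  33] [160  44  34]
217 [195  49  38] [185  47  37]
220 [207  51  40] [196  50  39]
223 [208  51  40] [197  50  39]
226 [208  52  41] [197  50  39]
229 [209  53  41] [197  51  38]
232 [208  51  40] [198  52  39]
235 [208  52  41] [197  51  40]
238 [199  51  41] [193  56  45]
241 [79 49 42] [140 123 114]
244 [72 51 42] [138 124 116]
247 [70 48 43] [138 125 117]
250 [69 48 41] [138 125 116]
253 [68 48 41] [139 126 117]
256 [68 48 42] [139 126 117]
259 [67 48 40] [136 124 115]
14.0
```

The side view shows the closed fingertips sitting just above the red head at (240,190), with the key untouched. So the fingertips really stand about 20 mm behind the TCP, not 14 mm ahead. The open fingers in the earlier wrist picture give the same figure. I'll reopen, go about 32 mm lower and close again.

Call:
arm_command([
  [[0.6,0,0,0,0,0,0],[0.6,0,0,0,0,0,0],[0.6,0,0,0,0,0,0],[0.6,0,0,0,0,0,0],[0.6,0,0,0,0,0,0]],
])

```text
time_s: 7.98
eef_pos: [383.0, -259.6, 70.1]
ee_rot: [0.0, 0.978, 0.21, 0.0]
force: [-0.9, -0.1, 0.2]
grip_width: 0.599
grip_force: 0.0
```

Call:
arm_command([
  [[0.6,0,0,0.2,0,0,0],[0.6,0,0,0.2,0,0,0],[0.6,0,0,0,0,0,0]],
])

```text
time_s: 8.35
eef_pos: [382.6, -259.0, 49.1]
ee_rot: [-0.001, 0.978, 0.21, -0.001]
force: [0.0, 0.3, -0.5]
grip_width: 0.601
grip_force: 0.0
```

Call:
arm_command([
  [[0.6,0,0,0.14,0,0,0],[0.6,0,0,0.1,0,0,0],[0.6,0,0,0,0,0,0]],
])

```text
time_s: 8.72
eef_pos: [382.9, -259.4, 37.7]
ee_rot: [-0.0, 0.978, 0.21, -0.0]
force: [0.0, -0.1, 0.7]
grip_width: 0.603
grip_force: 0.0
```

Call:
arm_command([
  [[0,0,0,0,0,0,0],[0,0,0,0,0,0,0],[0,0,0,0,0,0,0],[0,0,0,0,0,0,0],[0,0,0,0,0,0,0]],
], squeeze=40)

```text
time_s: 9.35
eef_pos: [383.1, -259.6, 38.3]
ee_rot: [0.0, 0.978, 0.21, 0.0]
force: [0.3, 0.6, 4.6]
grip_width: 0.11
grip_force: 41.1
```

Gripped: the opening of 0.11 is about 9.4 mm, which fits the 10 mm head. Next I'll tighten the grip and lift straight up.

Call:
arm_command([
  [[0,0,0,0,0,0,0],[0,0,0,0,0,0,0],[0,0,0,-0.2,0,0,0],[0,0,0,-0.4,0,0,0],[0,0,0,-0.5,0,0,0],[0,0,0,-0.5,0,0,0],[0,0,0,-0.5,0,0,0],[0,0,0,0,0,0,0]],
], squeeze=100)

```text
time_s: 10.35
eef_pos: [383.5, -260.0, 144.6]
ee_rot: [0.001, 0.978, 0.21, 0.001]
force: [0.5, 0.5, -0.9]
grip_width: 0.093
grip_force: 98.3
```

Run:
```python
from h import *
s=sense(); im=capture("wrist"); t=capture("scene"); c=cam("wrist",s)
print(s["time_s"],s["eef_pos"],s["force"],s["grip_width"],s["grip_force"],s["wrist_torque"])
b,l=big(red(im),2); print(b); b2,_=big(red(t),2); print(b2)
x=np.array([.913,.407,0])
for k in(-17,17):
  for z in(3,35): p=np.array(s["eef_pos"])+[0,0,z+11.9]+k*x; print(k,z,proj(c,p).round(1))
cv2.imwrite("pics/w5.png",np.hstack([im[120:300,170:350,::-1],cv2.resize(t[180:280,110:210,::-1],(180,180))]).repeat(2,0).repeat(2,1))
v,u=np.where(l==b[0][2])
for r in range(v.min(),v.max()+1,2): q=u[v==r]; print(r,q.min(),q.max(),im[r,258])
```

```text
10.35 [ 383.48379078 -260.00410616  144.55458935] [ 0.46854732  0.4536095  -0.87529337] 0.09292474974527824 98.29318284988403 [-0.00149699 -0.00064583 -0.02161763]
[([244, 218, 26, 103, 2266], [256.1, 268.4], np.int64(1))]
[([364, 89, 8, 7, 50], [367.4, 91.9], np.int64(1)), ([164, 233, 5, 10, 29], [166.3, 237.3], np.int64(2))]
-17 3 [258.1 281.2]
-17 35 [258.8 322.5]
17 3 [258.6 216.1]
17 35 [259.5 244.9]
218 248 264 [148  84  74]
220 247 266 [158  45  32]
222 247 266 [159  46  33]
224 246 266 [159  46  34]
226 246 266 [160  46  34]
228 246 266 [160  47  35]
230 246 267 [160  46  34]
232 246 267 [161  46  35]
234 245 267 [160  46  34]
236 245 267 [161  46  35]
238 245 267 [161  46  34]
240 245 267 [161  46  35]
242 245 267 [161  45  36]
244 245 268 [172  47  37]
246 244 268 [192  49  38]
248 244 268 [198  50  39]
250 244 268 [201  51  40]
252 244 268 [201  48  38]
254 244 268 [201  50  39]
256 244 269 [201  49  39]
258 244 268 [201  49  40]
260 244 268 [201  50  41]
262 245 267 [202  49  39]
264 246 267 [202  48  39]
266 245 267 [219  54  45]
268 245 267 [211  52  41]
270 245 267 [203  49  39]
272 245 267 [223  55  45]
274 245 267 [238  62  53]
276 245 266 [237  63  53]
278 246 266 [230  58  48]
280 246 266 [239  64  53]
282 246 266 [241  64  55]
284 246 266 [240  64  55]
286 246 266 [240  64  54]
288 246 266 [237  62  51]
290 246 266 [228  57  48]
292 246 266 [234  60  51]
294 246 266 [240  63  53]
296 246 266 [241  65  55]
298 246 266 [240  64  53]
300 246 266 [241  65  55]
302 246 266 [241  65  55]
304 246 266 [241  64  54]
306 246 266 [241  65  55]
308 246 266 [241  65  55]
310 246 266 [241  64  53]
312 246 266 [242  68  56]
314 246 266 [242  66  54]
316 246 266 [242  67  55]
318 246 267 [241  66  54]
320 249 264 [233  99  64]
```

View pics/w5.png

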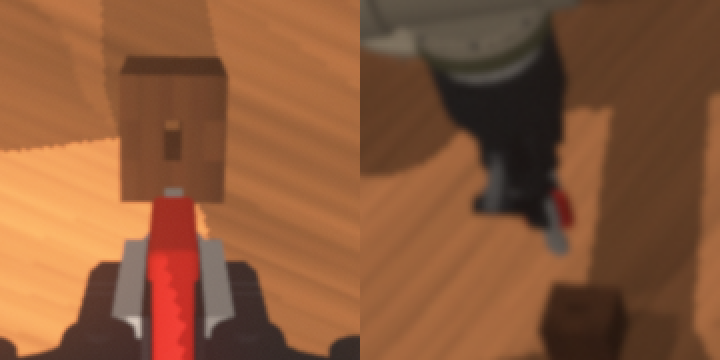

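The wrist crop shows the key gripped square and central between the pads, with the block's slot empty. Now I'll turn it to the lock's yaw and carry it over.

Call:
arm_command([
  [[0,0,0,0,0,0,-0.9],[0,0,0,0,0,0,-1],[0,0,0,0,0,0,-1],[0,0,0,0,0,0,-1],[0,0,0,0,0,0,-1],[0,0,0,0,0,0,-1],[0,0,0,0,0,0,-1],[0,0,0,0,0,0,-1]],
])

```text
time_s: 11.45
eef_pos: [382.5, -259.0, 141.8]
ee_rot: [-0.001, 0.692, 0.722, 0.0]
force: [-0.2, -0.2, -1.1]
grip_width: 0.092
grip_force: 98.3
```

Call:
arm_command([
  [[0,0,0,0,0,0,-1],[0,0,0,0,0,0,-1],[0,0,0,0,0,0,-1],[0,0,0,0,0,0,-1],[0,0,0,0,0,0,-1],[0,0,0,0,0,0,-1],[0,0,0,0,0,0,-1],[0,0,0,0,0,0,-1]],
])

```text
time_s: 12.45
eef_pos: [382.5, -259.0, 141.8]
ee_rot: [-0.001, 0.164, 0.987, 0.001]
force: [0.6, 0.9, -0.7]
grip_width: 0.097
grip_force: 98.3
```

Call:
arm_command([
  [[0,0,0,0,0,0,-1],[0,0,0,0,0,0,-1],[0,0,0,0,0,0,-0.5],[0,0,0,0,0,0,0]],
])

```text
time_s: 12.95
eef_pos: [382.6, -259.1, 142.1]
ee_rot: [-0.001, -0.02, 1.0, 0.001]
force: [0.2, -1.0, -0.3]
grip_width: 0.091
grip_force: 98.3
```

Call:
arm_command([
  [[0,-0.44,0.88,0,0,0,0],[0,-0.44,0.88,0,0,0,0],[0,-0.44,0.88,0,0,0,0],[0,-0.44,0.88,0,0,0,0],[0,-0.44,0.88,0,0,0,0],[0,-0.44,0.88,0,0,0,0],[0,-0.44,0.88,0,0,0,0],[0,0,0,0,0,0,0]],
])

```text
time_s: 13.95
eef_pos: [524.3, 57.0, 142.2]
ee_rot: [-0.001, -0.022, 1.0, 0.0]
force: [0.3, -1.2, -0.4]
grip_width: 0.094
grip_force: 98.4
```

```bash
cat > st.py <<'E'
from h import *
s=sense(); q=s["ee_rot"]; Rm=R.from_quat([q[1],q[2],q[3],q[0]]).as_matrix()
print(s["time_s"],np.round(s["eef_pos"],2),"yaw",np.degrees(np.arctan2(Rm[1,0],Rm[0,0]))%360,"zax",Rm[:,2].round(4),"F",np.round(s["force"],1),s["grip_width"],"j",np.round(s["joints"],2))
print("delta tool shares",(todelta(s,np.array([527,58.3,86])-s["eef_pos"])/50).round(3))
E
python3 st.py
```

```text
13.95 [524.33  57.01 142.16] yaw 182.4828249766304 zax [-1.2e-03  4.0e-04 -1.0e+00] F [ 0.3 -1.2 -0.4] 0.09366829613239434 j [-0.11  0.38  1.59  0.    1.18 -1.73]
delta tool shares [-0.056  0.023  1.123]
```

Call:
arm_command([
  [[0,-0.055,0.025,0.2,0,0,0],[0,0,0,0.2,0,0,0],[0,0,0,0,0,0,0]],
])

```text
time_s: 14.32
eef_pos: [526.1, 55.2, 121.9]
ee_rot: [-0.001, -0.02, 1.0, 0.0]
force: [0.3, 0.1, -0.3]
grip_width: 0.098
grip_force: 98.4
```

```bash
python3 st.py
python3 - <<'E'
from h import *
s=sense(); im=capture("wrist"); c=cam("wrist",s)
cv2.imwrite("pics/w6.png",im[130:290,170:340,::-1].repeat(4,0).repeat(4,1)[:600])
# brass square left/right edges on plane z=98
for r in (175,185,195,205,215):
    m=np.where(brass(im)[r,200:320])[0]+200
    if len(m)>10: print(r,m[0],m[-1],ray(c,(m[0],r),98).round(1),ray(c,(m[-1],r),98).round(1))
m=brass(im)[130:250,200:320]; b,l=big(m,1); print(b)
v,u=np.where(l==b[0][2]); P=np.array([ray(c,(a+200,d+130),98)[:2] for a,d in zip(u,v)],np.float32); print(cv2.minAreaRect(P))
E
```

```text
14.325 [526.15  55.17 121.95] yaw 182.27373679004737 zax [-2.3e-03  2.0e-04 -1.0e+00] F [ 0.3  0.1 -0.3] 0.09759615820296447 j [-0.12  0.41  1.6  -0.    1.13 -1.73]
delta tool shares [-0.021  0.062  0.719]
195 224 296 [508.9  36.9  98. ] [507.2  78.2  98. ]
205 224 296 [514.9  37.   98. ] [513.2  78.7  98. ]
215 225 295 [521.   37.7  98. ] [519.3  78.5  98. ]
[([24, 62, 73, 58, 3057], [61.6, 84.7], np.int64(1))]
((524.031005859375, 58.245697021484375), (35.604888916015625, 41.988250732421875), 2.3795721530914307)
```

View pics/w6.png

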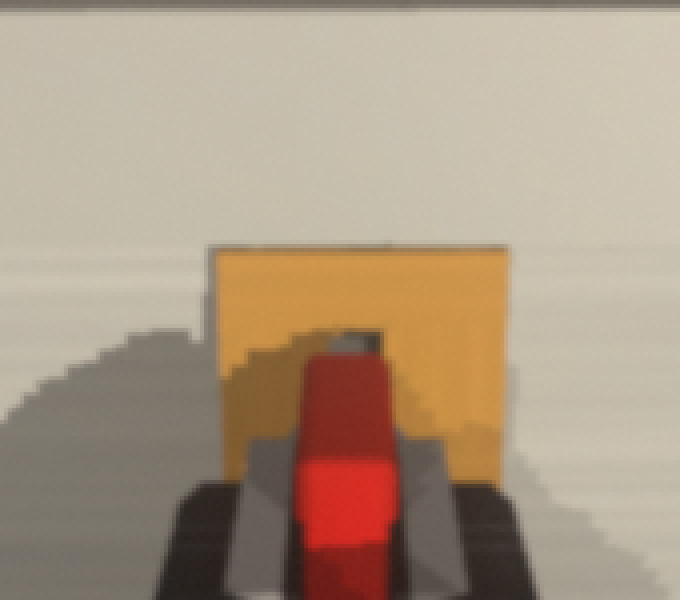

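The crop shows the key's tip just left of the keyway mouth at (380,345), which agrees with the 3 mm sideways offset measured. I'm correcting that.

Call:
arm_command([
  [[0,-0.02,0.062,-0.04,0,0,0],[0,0,0,0,0,0,0],[0,0,0,0,0,0,0]],
])

```text
time_s: 14.75
eef_pos: [527.8, 59.1, 125.3]
ee_rot: [0.0, -0.021, 1.0, -0.0]
force: [0.6, 0.2, -0.0]
grip_width: 0.091
grip_force: 98.3
```

```bash
python3 st.py
```

```text
14.75 [527.81  59.07 125.26] yaw 182.36440403315916 zax [ 3.e-04 -1.e-04 -1.e+00] F [ 0.6  0.2 -0. ] 0.0908187382530054 j [-0.11  0.41  1.6  -0.    1.14 -1.72]
delta tool shares [ 0.017 -0.015  0.785]
```

Call:
arm_command([
  [[0,0.016,-0.015,0.06,0,0,0],[0,0,0,0.06,0,0,0],[0,0,0,0.06,0,0,0],[0,0,0,0,0,0,0]],
])

```text
time_s: 15.25
eef_pos: [526.8, 58.2, 115.8]
ee_rot: [-0.0, -0.021, 1.0, -0.0]
force: [-0.1, -1.1, -1.2]
grip_width: 0.091
grip_force: 98.3
```

```bash
python3 st.py
```

```text
15.25 [526.85  58.18 115.76] yaw 182.3589166912033 zax [-6.e-04 -1.e-04 -1.e+00] F [-0.1 -1.1 -1.2] 0.09134017836565515 j [-0.11  0.42  1.61 -0.    1.12 -1.72]
delta tool shares [-0.003  0.002  0.595]
```

Call:
arm_command([
  [[0,0,0,0.06,0,0,0],[0,0,0,0.06,0,0,0],[0,0,0,0.06,0,0,0],[0,0,0,0.06,0,0,0],[0,0,0,0,0,0,0]],
])

```text
time_s: 15.88
eef_pos: [527.5, 58.2, 103.9]
ee_rot: [0.001, -0.021, 1.0, -0.0]
force: [5.7, -0.6, -2.9]
grip_width: 0.096
grip_force: 98.3
```

```bash
python3 st.py
```

```text
15.875 [527.52  58.21 103.93] yaw 182.35550767603235 zax [ 1.4e-03 -1.0e-04 -1.0e+00] F [ 5.7 -0.6 -2.9] 0.09556201114599214 j [-0.11  0.43  1.62  0.    1.09 -1.72]
delta tool shares [0.011 0.002 0.359]
```

The key is touching the keyway's -x wall. That is the side needed to pass the first pin at the +x end, so I'll press on down lightly.

Call:
arm_command([
  [[0,0,0,0.04,0,0,0],[0,0,0,0.04,0,0,0],[0,0,0,0.04,0,0,0],[0,0,0,0,0,0,0]],
])

```text
time_s: 16.38
eef_pos: [527.5, 58.2, 98.2]
ee_rot: [0.001, -0.021, 1.0, -0.0]
force: [5.9, -0.5, 1.3]
grip_width: 0.095
grip_force: 98.7
```

```bash
python3 st.py
```

```text
16.375 [527.54  58.22  98.17] yaw 182.3556143405126 zax [ 1.5e-03 -1.0e-04 -1.0e+00] F [ 5.9 -0.5  1.3] 0.09524697554917319 j [-0.11  0.44  1.63  0.    1.07 -1.72]
delta tool shares [0.011 0.002 0.243]
```

Call:
arm_command([
  [[0,0,0,0.04,0,0,0],[0,0,0,0.03,0,0,0],[0,0,0,0,0,0,0]],
])

```text
time_s: 16.75
eef_pos: [527.7, 58.2, 95.4]
ee_rot: [0.001, -0.021, 1.0, -0.0]
force: [4.9, -0.3, 6.3]
grip_width: 0.094
grip_force: 99.5
```

```bash
python3 st.py
```

```text
16.75 [527.71  58.22  95.41] yaw 182.35927324455096 zax [ 2.2e-03 -2.0e-04 -1.0e+00] F [ 4.9 -0.3  6.3] 0.09432469891529181 j [-0.11  0.44  1.63  0.    1.07 -1.72]
delta tool shares [0.015 0.002 0.188]
```

Call:
arm_command([
  [[0,0.01,0,0.02,0,0,0],[0,0,0,0.02,0,0,0],[0,0,0,0,0,0,0]],
])

```text
time_s: 17.12
eef_pos: [527.8, 58.2, 94.2]
ee_rot: [0.002, -0.021, 1.0, -0.0]
force: [4.1, -0.1, 11.8]
grip_width: 0.091
grip_force: 100.5
```

```bash
python3 st.py
```

```text
17.125 [527.79  58.21  94.21] yaw 182.35802149883256 zax [ 4.e-03 -2.e-04 -1.e+00] F [ 4.1 -0.1 11.8] 0.09058417109665919 j [-0.11  0.44  1.63  0.    1.06 -1.72]
delta tool shares [0.016 0.002 0.164]
```

It caught at about 8 mm short, which is the second pin at the -x end. I'll shift toward +x (tool -x) with light pressure.

Call:
arm_command([
  [[0,-0.03,0,-0.01,0,0,0],[0,-0.03,0,0,0,0,0],[0,-0.015,0,0,0,0,0],[0,0,0,0,0,0,0]],
])

```text
time_s: 17.62
eef_pos: [529.4, 58.3, 92.5]
ee_rot: [-0.001, -0.021, 1.0, -0.0]
force: [-1.0, -1.8, 0.2]
grip_width: 0.093
grip_force: 98.4
```

```bash
python3 st.py
```

```text
17.625 [529.44  58.28  92.52] yaw 182.3683067422402 zax [-2.3e-03 -2.0e-04 -1.0e+00] F [-1.  -1.8  0.2] 0.09314296035992282 j [-0.11  0.45  1.62 -0.    1.07 -1.72]
delta tool shares [0.048 0.002 0.13 ]
```

Force dropped, so it passed. I'll continue down in small steps.

Call:
arm_command([
  [[0,0,0,0.03,0,0,0],[0,0,0,0.03,0,0,0],[0,0,0,0,0,0,0]],
])

```text
time_s: 18.0
eef_pos: [529.7, 58.4, 89.5]
ee_rot: [-0.001, -0.021, 1.0, 0.0]
force: [-2.3, -2.5, -0.8]
grip_width: 0.097
grip_force: 98.4
```

```bash
python3 st.py
```

```text
18.0 [529.69  58.39  89.54] yaw 182.3631153129424 zax [-0.0016 -0.     -1.    ] F [-2.3 -2.5 -0.8] 0.09677679411827506 j [-0.11  0.46  1.63 -0.    1.06 -1.72]
delta tool shares [0.054 0.001 0.071]
```

Call:
arm_command([
  [[0,0,-0.01,0.03,0,0,0],[0,0,0,0.03,0,0,0],[0,0,0,0,0,0,0]],
])

```text
time_s: 18.38
eef_pos: [530.0, 58.1, 86.7]
ee_rot: [-0.0, -0.021, 1.0, 0.0]
force: [-2.5, -0.3, -1.6]
grip_width: 0.097
grip_force: 98.3
```

```bash
python3 st.py
```

```text
18.375 [529.96  58.14  86.65] yaw 182.36133149973924 zax [-8.e-04  4.e-04 -1.e+00] F [-2.5 -0.3 -1.6] 0.09706544114692754 j [-0.11  0.46  1.63  0.    1.05 -1.72]
delta tool shares [0.059 0.006 0.013]
```

Call:
arm_command([
  [[0,0.01,0,0.02,0,0,0],[0,0,0,0.02,0,0,0],[0,0,0,0.02,0,0,0],[0,0,0,0,0,0,0]],
])

```text
time_s: 18.88
eef_pos: [530.1, 58.1, 86.3]
ee_rot: [0.001, -0.021, 1.0, -0.0]
force: [-9.8, 1.2, 21.8]
grip_width: 0.093
grip_force: 101.8
```

```bash
python3 st.py
```

```text
18.875 [530.15  58.14  86.3 ] yaw 182.37903952886077 zax [ 0.0017  0.     -1.    ] F [-9.8  1.2 21.8] 0.09256106568740775 j [-0.11  0.46  1.63  0.    1.05 -1.72]
delta tool shares [0.063 0.006 0.006]
```

It stops firmly at TCP z of 86.3, against 86 predicted for home. Now I'll centre in the keyway, ease the press and start turning clockwise.

Call:
arm_command([
  [[0,0.026,0,-0.02,0,0,0],[0,0,0,0,0,0,0],[0,0,0,0,0,0,0.5],[0,0,0,0,0,0,0.8],[0,0,0,0,0,0,0.8],[0,0,0,0,0,0,0]],
])

```text
time_s: 19.62
eef_pos: [529.8, 57.7, 86.4]
ee_rot: [0.002, 0.137, 0.991, 0.0]
force: [-1.3, -0.5, 9.3]
grip_width: 0.093
grip_force: 99.8
```

```bash
echo 'print("M",np.round(s["wrist_torque"],2))'>>st.py; python3 st.py
```

```text
19.625 [529.82  57.68  86.44] yaw 164.24178791406234 zax [ 4.e-03 -5.e-04 -1.e+00] F [-1.3 -0.5  9.3] 0.09318593113778507 j [-0.11  0.46  1.63 -0.    1.05 -1.41]
delta tool shares [ 0.058 -0.003  0.008]
M [-0.13  0.31 -0.01]
```

Call:
arm_command([
  [[0,0,0,0,0,0,0.8],[0,0,0,0,0,0,0.8],[0,0,0,0,0,0,0.8],[0,0,0,0,0,0,0.8],[0,0,0,0,0,0,0]],
])

```text
time_s: 20.25
eef_pos: [529.7, 57.3, 86.4]
ee_rot: [0.002, 0.369, 0.93, 0.0]
force: [-2.4, -2.3, 10.7]
grip_width: 0.096
grip_force: 99.9
```

```bash
python3 st.py
```

```text
20.25 [529.65  57.26  86.43] yaw 136.7487448407963 zax [ 0.0034 -0.0013 -1.    ] F [-2.4 -2.3 10.7] 0.09573913561921527 j [-0.11  0.46  1.63 -0.    1.05 -0.93]
delta tool shares [ 0.053 -0.021  0.008]
M [-0.49  0.48  0.01]
```

Call:
arm_command([
  [[0,0,0,0,0,0,0.8],[0,0,0,0,0,0,0.8],[0,0,0,0,0,0,0.8],[0,0,0,0,0,0,0.8],[0,0,0,0,0,0,0.8],[0,0,0,0,0,0,0.8],[0,0,0,0,0,0,0]],
])

```text
time_s: 21.12
eef_pos: [529.2, 57.1, 86.4]
ee_rot: [0.001, 0.672, 0.74, 0.0]
force: [-4.5, -3.8, 11.6]
grip_width: 0.097
grip_force: 100.2
```

```bash
python3 st.py
```

```text
21.125 [529.16  57.08  86.41] yaw 95.50973136836836 zax [ 0.0021 -0.0017 -1.    ] F [-4.5 -3.8 11.6] 0.09660071293001629 j [-0.11  0.46  1.63 -0.    1.05 -0.21]
delta tool shares [ 0.028 -0.041  0.008]
M [-0.87  1.09  0.12]
```

Call:
arm_command([
  [[0,0,0,0,0,0,0.5],[0,0,0,0,0,0,0.5],[0,0,0,0,0,0,0.4],[0,0,0,0,0,0,0]],
])

```text
time_s: 21.62
eef_pos: [529.0, 57.1, 86.4]
ee_rot: [0.001, 0.746, 0.666, 0.0]
force: [-6.1, -4.2, 12.6]
grip_width: 0.094
grip_force: 100.3
```

```bash
python3 st.py
```

```text
21.625 [529.02  57.08  86.41] yaw 83.52064561199873 zax [ 0.0017 -0.0017 -1.    ] F [-6.1 -4.2 12.6] 0.09351524624165262 j [-0.11  0.46  1.64 -0.    1.05  0.  ]
delta tool shares [ 0.02  -0.043  0.008]
M [-0.77  1.13  0.12]
```

Call:
arm_command([
  [[0,0,0,0,0,0,0.35],[0,0,0,0,0,0,0],[0,0,0,0,0,0,0]],
])

```text
time_s: 22.0
eef_pos: [529.0, 57.1, 86.4]
ee_rot: [0.001, 0.763, 0.646, 0.0]
force: [-4.5, -4.0, 12.9]
grip_width: 0.092
grip_force: 100.3
```

```bash
python3 st.py
```

```text
22.0 [528.99  57.08  86.41] yaw 80.55411079959318 zax [ 0.0017 -0.0017 -1.    ] F [-4.5 -4.  12.9] 0.09169706287226 j [-0.11  0.46  1.64 -0.    1.05  0.05]
delta tool shares [ 0.018 -0.043  0.008]
M [-0.79  1.17  0.15]
```

Run:
```python
from h import *
s=sense(); im=capture("wrist"); cv2.imwrite("pics/w7.png",im[150:300,160:350,::-1].repeat(3,0).repeat(3,1)); c=cam("wrist",s)
b,l=big(red(im),1); v,u=np.where(l==b[0][2]); print(b)
zt=s["eef_pos"][2]+12+35
rows=range(v.min()+2,v.max()-1,4)
M=[]
for r in rows:
    q=u[v==r]; print(r,q.min(),q.max(),im[r,256],end=" | ")
    if r>v.max()-60: M.append(ray(c,((q.min()+q.max())/2,r),zt)[:2])
M=np.array(M); d=M[0]-M[-1]; print("\nhead yaw",np.degrees(np.arctan2(d[1],d[0])))
```

```text
[([244, 219, 25, 101, 2064], [256.1, 267.6], np.int64(1))]
221 247 263 [117  45  36] | 225 246 264 [116  41  31] | 229 246 265 [118  42  32] | 233 246 266 [119  39  30] | 237 245 266 [120  40  31] | 241 245 266 [119  38  28] | 245 244 267 [154  40  33] | 249 244 268 [172  42  33] | 253 244 268 [171  40  28] | 257 244 268 [171  39  31] | 261 245 266 [171  38  30] | 265 246 266 [170  36  29] | 269 247 266 [170  37  30] | 273 247 266 [108  29  22] | 277 247 266 [99 26 22] | 281 248 266 [99 26 20] | 285 247 266 [99 26 20] | 289 248 266 [98 25 19] | 293 248 265 [97 23 18] | 297 248 265 [96 21 16] | 301 248 265 [109  24  19] | 305 248 265 [116  25  18] | 309 247 265 [120  25  22] | 313 247 265 [120  26  23] | 317 247 265 [118  25  20] | 
head yaw 81.09087883854042
```

View pics/w7.png

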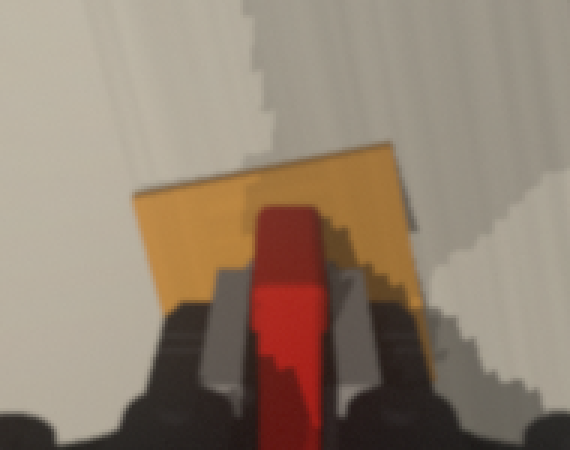

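The picture shows the head turned about 101° (yaw 81° against the start at 182°), still gripped square between the pads, with the shoulder down on the lock. Even allowing for the key's play, that puts the plug at its stop, so I'm handing in.

```bash
python3 -c "
from rig import *
print(finish_job())"
```

```text
the job is handed in; nothing more can be done
None
```

The red key is fully home in the case's lock and turned about 101° clockwise, by my measurement up against the plug's stop; the arm is still gripping and holding it there, and I handed the job in at about 22 s (no verdict was returned).

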